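# Switch off the bench isolator and swing out its lockout hasp

### The job

Isolate the bench supply ready for a padlock: turn the black handle on the grey sloping isolator box anticlockwise, as far as it goes, to off. Only then swing the steel lockout hasp beside it fully out to the right, clear of the box, leaving the handle at off. Do not push the other things on the desk about.

Things in the scene. Friction and masses are not known exactly. Their poses are not given: they have to be found in the camera images.
- isolator: Grey isolator box, fixed to the desk. Origin on the desk top, 100 mm under the centre of its front panel; z up, y left as one faces the panel, x level towards its back. The panel, 150 mm up the slope by 180 mm wide, slopes 27 degrees from level and looks up and to the robot: upslope U = (cos 27, 0, sin 27), outward normal N = (-sin 27, 0, cos 27), left V = (0, 1, 0) in these axes. Box 52 mm deep.
- handle_grip (a point): Centre of the black handle's grip bar, on the handle's axis (parallel to N), 26 mm out from the panel, 12 mm upslope and 35 mm left of its centre. Bar 72 long, 16 wide, 12 to 40 mm out from the panel, on a round boss 54 mm across that ends 12 mm out. Axes turn with it: x along the bar to its pointer end (white line), y across the bar, z = N. Best reached with the tool along -N.
- handle (a joint): Angle of the handle (rad), growing anticlockwise as one faces the panel: 0 on, pointer straight up the slope; 1.40 off, pointer to the left, at the end stop. Stiff (0.12 N m of friction): stays where it is left, no spring.
- hasp_stud (a point): Centre of the round steel stud that moves the hasp: 12 mm in diameter, from 6 to 30 mm out from the panel, this point 18 mm out, on the hasp plate 45 mm from the pivot. Axes turn with the hasp: x from the pivot along the plate, z = N. Best reached with the tool along -N, 27 degrees from vertical.
- hasp_hinge (a point): Point on the hasp's pivot axis (parallel to N), 18 mm out from the panel, 45 mm downslope and 66 mm right of its centre. The hasp is a flat steel plate 94 x 22 x 3 mm with a 10 mm padlock hole near its free end; it reaches 82 mm from the pivot, 3 to 6 mm out from the panel. Axes turn with the hasp: x along the plate, z = N.
- hasp (a joint): Angle of the hasp (rad), growing clockwise as one faces the panel: 0 folded in, plate pointing straight up the slope along the right edge of the panel; 1.57 fully out, plate pointing straight to the right, its hole about 43 mm beyond the edge of the box, at the end stop. Light friction (0.06 N m): stays where it is left.
- flux_tin_mid (a point): Loose bystander: centre of a round green and white tin, 52 mm in diameter, 19 mm tall, on the desk at the right of the isolator.
- tape_black_mid (a point): Loose bystander: centre of a roll of black tape lying flat, 62 mm in diameter, 19 mm tall, in front of the isolator.
- side_cutter_mid (a point): Loose bystander: centre of a pair of blue-handled side cutters lying flat, 150 x 50 x 11 mm, near the front left of the desk.

How it is judged (in metres and radians):
On the way, in this order (a step that is already met when the one before it is completed fails the run):
1. the handle is turned to off while the hasp is still folded in (value of joint handle above 1.25 rad and value of joint hasp below 0.45 rad), for 0.2 s.
2. the hasp is swung fully out with the handle at off (value of joint handle above 1.25 rad and value of joint hasp above 1.35 rad), for 0.2 s.
At the end, for the whole second after the job is handed in: The handle rests at off (1.25 rad or more; the stop is at 1.40) and the hasp rests swung out (1.35 rad or more; the stop is at 1.57) (all of step 2 and velocity of joint handle between -0.05 and 0.05 rad/s and velocity of joint hasp between -0.05 and 0.05 rad/s); the robot touches nothing.
It fails at once if a loose bystander is pushed more than 30 mm (distance of any of flux_tin_mid, tape_black_mid, side_cutter_mid from where it was at the start of the episode above 0.03 m).
It also fails if it takes over 51 s, if anything falls off the work surface, if the arm or the gripper's body presses on something with over 40 N, if the wrist force passes 120 N, or if a joint passes its speed limit or range.

### The arm

A 6-joint arm with a two-finger parallel gripper is mounted at the origin on a cart in front of the work surface, level with it; the furniture and walls round the work are solid. World frame = base frame: x ahead of the robot, y to its left, z up, the work surface at z = 0. Lengths are in m, angles in degrees, forces in N, time in s.
With the tool pointing down it reaches from about 0.35 to 0.875 m from the base axis. Payload 4.2 kg.
Tool frame: the origin (TCP) lies on the centre line of the jaws, within the pads' length; the fingertips stand tip_reach ahead of it and the grasp point (between the pads) is the TCP (tip_reach is the distance from the TCP to the fingertips, in m); z points along the fingers, y is the line along which they close (so a half turn about z gives the same grasp; the last joint's range is limited). The gripper opens to 87 mm and grips with 3 to 60 N. Pads are 19 mm wide; open, the fingers measure 117 mm over their backs; the gripper's body (75 mm by 190 mm) begins 51 mm behind the grasp point.
Start: joints at [88.098, 22.042, 0.453, 0, -68.411, -14.817], TCP at [0.18, 0.599, 0.242] pointing down, gripper open.
Joint ranges: [-179.83, 179.83], [-69.29, 118.12], [-61.27, 80.66], [-181.25, 117.63], [-171.15, -9.14], [-177.46, 177.46]. Speed limits (degrees/s): [159.86, 159.86, 180, 180, 180, 180].

### API

Orientations are given as a 3x3 rotation matrix whose columns are the frame's x, y, z axes.
In Python, from station import sense, capture, finish_job, tip_reach gives the robot as it stands.
- The arm moves only by the tool arm_command, never from a script. Its argument "deltas" is a list of rows, each a list of 7 numbers: the turn, a rotation vector about the tool's x, y, z in rad, then the shift along the tool's x, y, z in cm, then the closure, from -1 (fully open) to 1 (shut), so that 0 is half open. In form: [[rx, ry, rz, dx, dy, dz, hand], ...]. A call has 1 to 8 rows; each row is the pose to reach, as a shift and turn from the pose commanded when the call began, along the tool's axes at that moment; what a row does not reach only later rows make up. A row lasts 1/12 s, in which the tool goes at most 41.7 mm and 7.16 degrees, less where a joint would pass 70% of its speed; a pose out of reach is approached as far as the arm can. A call with a gripper value outside its range is refused whole. The fingers move at their own pace and stop on an object; the grip force is fixed at half the most. Time passes only in rows, so rows that repeat a pose let the fingers close. It gives the time, the measured TCP pose, the force, the opening and the grip force at its end, in the units of the state.
- sense(): the state, without advancing time (a new reading comes with each control period).
- capture(name): name is "scene" or "side" or "wrist"; returns a dict with "pixels" (400x640x3 uint8, blue, green, red), "fovy" (degrees; the focal length in pixels is half the picture's height over the tangent of half this angle, whatever the lens; pixels are square), "cx", "cy" (the principal point, pixels), "rvec" (rotation vector, rad) and "tvec" (3), from world to camera coordinates, as OpenCV has them. Camera axes: x right, y down, z forward; pixel columns grow to the right and rows downward; lengths in m; the calibration is good to about 2 mm. The wrist camera is an equidistant fisheye: a pixel r from the principal point sees the ray r / f radians off the axis. A picture is of the moment at which its call begins. There is no depth.
- finish_job(): hands the job in; it is judged then, once.
The state is a dict: "time_s": time; "joints": joint angles; "joint_velocities": joint speeds; "effort": joint torques, N m; "tcp_pos": TCP position; "ee_rot": TCP orientation; "wrist_force": force on the tool from outside, world axes, zero at the start; "moment": the same for the moment, N m; "gripper_width": opening from 0.0 (shut) to 1.0 (fully open); "gripper_force": force on a finger pad.
Only numpy, scipy, OpenCV 4.12 (cv2) and the standard library are available. Lean on these libraries where they do the work, as an engineer would, in place of code of your own. Each camera call takes 0.05 s, during which the arm holds its last target. There are 200 camera calls.

## Working session

There is one attempt and no reset: what is moved stays moved. The work goes in short steps, Python scripts to look and compute and a tool call to move; the robot and the scene stay as the last step left them, time stands still between calls to the robot, and variables do not carry over. Pictures are saved under pics/ and viewed, at most 10 in all, crops included, and the job is handed in when it is done.

Besides the shell and the picture viewer there is one more tool, called after ">>>" as name(argument=value, ...), one argument or row to a line, values as JSON. arm_command: Moves the arm, as the interface text tells. Its arguments: {"type":"object","properties":{"deltas":{"type":"array"}},"required":["deltas"]}

```bash
mkdir -p pics
python3 - <<'E'
from station import sense, capture, tip_reach
import cv2, numpy as np, pickle
print(tip_reach, sense())
d={}
for n in ("scene","side","wrist"):
    c=capture(n); d[n]=c; cv2.imwrite(f"pics/{n}0.png",c["pixels"])
    print(n,c["fovy"],c["cx"],c["cy"],c["rvec"],c["tvec"])
pickle.dump(d,open("c0.pkl","wb"))
E
```

```text
0.019 {'time_s': 0.0, 'joints': array([ 8.81001194e+01,  2.20908925e+01,  3.79443614e-01, -3.02898926e-02,
       -6.84114349e+01, -1.48166080e+01]), 'joint_velocities': array([ 0.09313836, -0.06647599,  0.05390759,  0.04518611, -0.05075907,
       -0.04395373]), 'effort': array([ 1.36127313e-03, -3.90663528e+01,  1.87402600e+01,  4.21996862e+00,
        1.09625916e-02, -1.92436901e-04]), 'tcp_pos': array([0.1795846 , 0.59805004, 0.24045252]), 'ee_rot': array([[ 9.57683660e-01, -2.87822326e-01, -5.62405415e-04],
       [-2.87822866e-01, -9.57681300e-01, -2.12720217e-03],
       [ 7.36511262e-05,  2.19905989e-03, -9.99997579e-01]]), 'wrist_force': array([-0.08265751, -1.31486523, -0.42445162]), 'moment': array([ 0.02576228, -0.05101622,  0.03824454]), 'gripper_force': 0.0, 'gripper_width': 1.0027049977635276}
scene 47.803347667383875 315.3919094767894 200.04520940187732 [ 2.36734643 -0.60738496  0.23670589] [-0.45610104  0.22530608  0.79498072]
side 57.54735944711811 319.055081954121 208.54991299168424 [ 2.29054737 -0.2906326   0.1358594 ] [-0.52259633  0.13196035  0.84394   ]
wrist 65.70646984690485 320.23285578356547 200.14003526533628 [-1.77414418  2.38587926  0.30170498] [ 0.62340224 -0.03036549  0.38900441]
```

View pics/scene0.png

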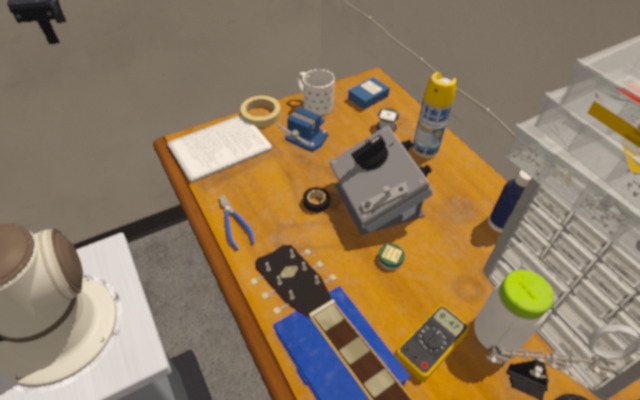

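View pics/side0.png

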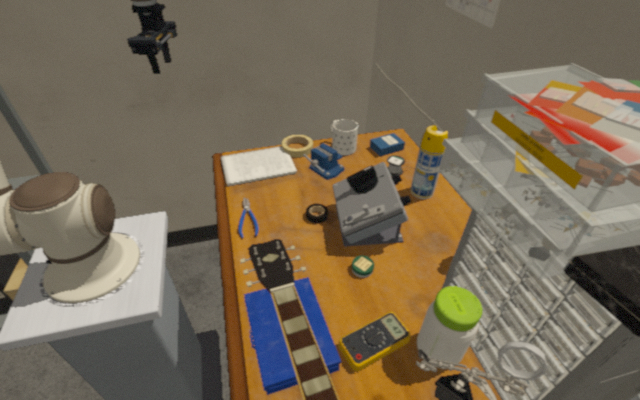

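Run:
```python
import cv2,pickle,numpy as np
d=pickle.load(open("c0.pkl","rb"))
a=d["scene"]["pixels"][125:235,325:440]; b=d["side"]["pixels"][160:250,328:413]
def g(im,x0,y0,s):
    im=cv2.resize(im,None,fx=s,fy=s,interpolation=cv2.INTER_CUBIC)
    for x in range(-x0%10,im.shape[1]//s,10):
        cv2.line(im,(x*s,0),(x*s,5),(0,255,255),1); cv2.putText(im,str(x0+x),(x*s,15),0,.3,(0,255,255))
    for y in range(-y0%10,im.shape[0]//s,10):
        cv2.line(im,(0,y*s),(5,y*s),(0,255,255),1); cv2.putText(im,str(y0+y),(6,y*s+3),0,.3,(0,255,255))
    return im
A=g(a,325,125,4);B=g(b,328,160,4)
o=np.zeros((440,800,3),np.uint8);o[:A.shape[0],:A.shape[1]]=A;o[:B.shape[0],460:460+B.shape[1]]=B
cv2.imwrite("pics/crop1.png",o)
```

```text
(no output)
```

View pics/crop1.png

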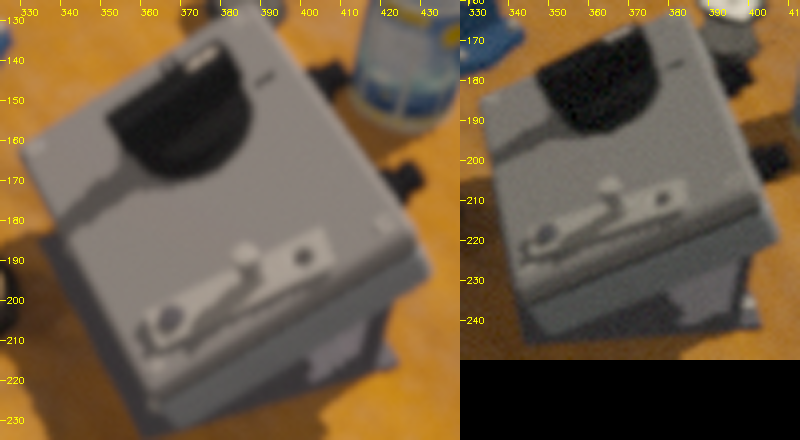

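```bash
cat > h.py <<'E'
import cv2,numpy as np,pickle
from scipy.spatial.transform import Rotation as R
c27,s27=np.cos(np.radians(27)),np.sin(np.radians(27))
U=np.array([c27,0,s27]);N=np.array([-s27,0,c27]);V=np.array([0,1.,0])
def pan(u,v,n): return np.array([0,0,.1])+(u*U+v*V+n*N)/1000
def world(p,q): return R.from_euler('z',p[2]).apply(q)+[p[0],p[1],0]
def proj(c,P):
    f=200/np.tan(np.radians(c["fovy"]/2))
    q=R.from_rotvec(np.ravel(c["rvec"])).apply(P)+np.ravel(c["tvec"])
    if c.get("fish"):
        r=np.hypot(q[...,0],q[...,1]); k=f*np.arctan2(r,q[...,2])/r
        return np.stack([c["cx"]+k*q[...,0],c["cy"]+k*q[...,1]],-1)
    return np.stack([c["cx"]+f*q[...,0]/q[...,2],c["cy"]+f*q[...,1]/q[...,2]],-1)
E
cat > fit.py <<'E'
from h import *
from scipy.optimize import least_squares
d=pickle.load(open("c0.pkl","rb"))
pts=dict(piv=(-45,-66,7),hole=(27,-66,6),stud=(0,-66,30),LL=(-75,90,0),LR=(-75,-90,0),UR=(75,-90,0),white=(26,35,40))
obs=dict(scene=dict(piv=(367.5,204.5),hole=(401,189),stud=(386.5,187.5),LL=(330.5,162.5),LR=(362.5,222.5),UR=(428.7,183.7),white=(375,139.5)),
 side=dict(piv=(349.2,218.2),hole=(378.5,209.5),stud=(365.2,206.5),LL=(334,185),LR=(343.7,235.5),UR=(403.5,212),white=(367.5,168)))
W=dict(piv=1,hole=1,stud=1,LL=.5,LR=.5,UR=.5,white=.3)
def res(p,raw=False):
    return np.concatenate([(1 if raw else W[k])*(proj(d[c],world(p,pan(*pts[k])))-o) for c in obs for k,o in obs[c].items()])
best=min((least_squares(res,[.6,.1,y],loss='soft_l1') for y in(-1.5,-.5,.5,1.5)),key=lambda r:r.cost)
print(best.x,best.cost); print(np.round(res(best.x,True).reshape(-1,2),1))
E
python3 fit.py
```

```text
[ 0.64718004 -0.02758508 -0.20604653] 9.628302278487316
[[ 0.8  1.1]
 [ 0.5 -1.6]
 [-1.4  0.6]
 [ 0.4 -1.3]
 [-2.   1.6]
 [ 1.8  1.7]
 [ 0.3  3.6]
 [ 0.7  1.1]
 [ 0.8 -1.3]
 [-0.9 -0.9]
 [ 0.1 -0.7]
 [-3.4 -2.4]
 [-0.7 -2.7]
 [-0.7  3. ]]
```

```bash
cat >> h.py <<'E'
def target(p,u,v,n,a=0.):
    "tool pose: TCP at panel coords (mm), tool z=-N, tool x = U turned by a anticlockwise about N"
    Rw=R.from_euler('z',p[2]).as_matrix()
    x=R.from_rotvec(a*N).apply(U); z=-N
    return world(p,pan(u,v,n)), Rw@np.stack([x,np.cross(z,x),z],1)
def delta(p,*a):
    from station import sense
    s=sense(); P,T=target(p,*a); E=s["ee_rot"]
    print("delta",np.round(R.from_matrix(E.T@T).as_rotvec(),3),np.round(E.T@(P-s["tcp_pos"])*100,2),"t",s["time_s"],"q",np.round(s["joints"]),"F",np.round(s["wrist_force"],1),s["gripper_width"])
P0=[.6472,-.0276,-.2060]
E
python3 -c "
from h import *
print(target(P0,12,35,150)); delta(P0,12,35,150)"
```

```text
(array([0.59816637, 0.01840227, 0.23909886]), array([[ 0.87216791, -0.20454612,  0.44439175],
       [-0.18225193, -0.97885693, -0.09286199],
       [ 0.4539905 ,  0.        , -0.89100652]]))
delta [ 0.022  0.471 -0.084] [56.77 43.48  0.24] t 0.15 q [ 88.  22.   0.  -0. -68. -15.] F [-0.3  0.8 -0.6] 1.0007535056991428
```

>>> arm_command(
  deltas=[
    [0,0.05,0,4,3,0,-1],
    [0,0.1,0,8,6,0,-1],
    [0,0.15,0,11,8.4,0,-1],
    [0,0.2,0,14,10.7,0,-1],
    [0,0.25,0,17,13,0,-1],
    [0,0.3,0,20,15.3,0,-1],
    [0,0.35,0,23,17.6,0,-1],
    [0,0.4,0,26,20,0,-1],
  ],
)

```text
time_s: 0.82
tcp_pos: [0.3719, 0.3305, 0.2416]
ee_rot: [[0.881, -0.287, 0.375], [-0.264, -0.958, -0.112], [0.391, 0.0, -0.92]]
wrist_force: [0.8, 0.3, -0.5]
gripper_width: 0.993
gripper_force: 0.0
```

```bash
python3 -c "
from h import *
delta(P0,12,35,150)"
```

```text
delta [ 0.036  0.069 -0.077] [28.1  23.4  12.22] t 0.8167 q [ 72.   6. -35.  30. -52. -18.] F [ 0.8  0.3 -0.5] 0.9933536144551514
```

>>> arm_command(
  deltas=[
    [0,0,0,3,2.4,1.3,-1],
    [0,0,0,6,4.9,2.6,-1],
    [0,0,0,9,7.4,3.9,-1],
    [0,0,0,12,9.9,5.2,-1],
    [0,0,0,15,12.4,6.5,-1],
    [0,0,0,18,14.9,7.8,-1],
    [0,0,0,21,17.4,9.1,-1],
    [0,0,0,24,20,10.4,-1],
  ],
)

```text
time_s: 1.48
tcp_pos: [0.5648, 0.0634, 0.2393]
ee_rot: [[0.882, -0.288, 0.373], [-0.265, -0.958, -0.112], [0.39, 0.0, -0.921]]
wrist_force: [-0.1, 0.4, -0.6]
gripper_width: 0.998
gripper_force: 0.0
```

```bash
python3 -c "
from h import *
delta(P0,12,35,150)"
```

```text
delta [ 0.036  0.071 -0.078] [4.13 3.35 1.77] t 1.4833 q [ 29.   8. -33.  28. -37.  23.] F [-0.1  0.4 -0.6] 0.9984488097668526
```

>>> arm_command(
  deltas=[
    [0.036,0.071,-0.078,2,1.7,0.9,-1],
    [0.036,0.071,-0.078,4.1,3.3,1.8,-1],
    [0.036,0.071,-0.078,4.1,3.3,1.8,-1],
    [0.036,0.071,-0.078,4.1,3.3,1.8,-1],
    [0.036,0.071,-0.078,4.1,3.3,1.8,-1],
  ],
)

```text
time_s: 1.9
tcp_pos: [0.5977, 0.0212, 0.2388]
ee_rot: [[0.872, -0.205, 0.444], [-0.182, -0.979, -0.093], [0.454, 0.0, -0.891]]
wrist_force: [0.6, 0.5, 0.3]
gripper_width: 1.001
gripper_force: 0.0
```

Run:
```python
from h import *
from station import capture
delta(P0,12,35,150)
c=capture("wrist"); c["fish"]=1; pickle.dump(c,open("c1.pkl","wb"))
im=cv2.resize(c["pixels"],(800,500),interpolation=cv2.INTER_CUBIC)
for q in [(-45,-66,7),(27,-66,6),(0,-66,30),(-75,90,0),(75,90,0),(-75,-90,0),(75,-90,0),(48,35,40),(-24,35,40)]:
    x=proj(c,world(P0,pan(*q))); print(q,x.round(1)); cv2.circle(im,tuple(int(t) for t in x*1.25),4,(0,0,255),1)
cv2.imwrite("pics/w1.png",im)
```

```text
delta [ 0. -0. -0.] [0.11 0.27 0.02] t 1.9 q [ 22.   9. -34.  33. -28.  29.] F [0.6 0.5 0.3] 1.0008665999075654
(-45, -66, 7) [419.7 246.4]
(27, -66, 6) [425.8 177.6]
(0, -66, 30) [431.7 211.1]
(-75, 90, 0) [270.5 270.7]
(75, 90, 0) [264.3 126.1]
(-75, -90, 0) [434.9 268.1]
(75, -90, 0) [448.4 129.6]
(48, 35, 40) [322.8 158.8]
(-24, 35, 40) [322.6 241.1]
```

View pics/w1.png

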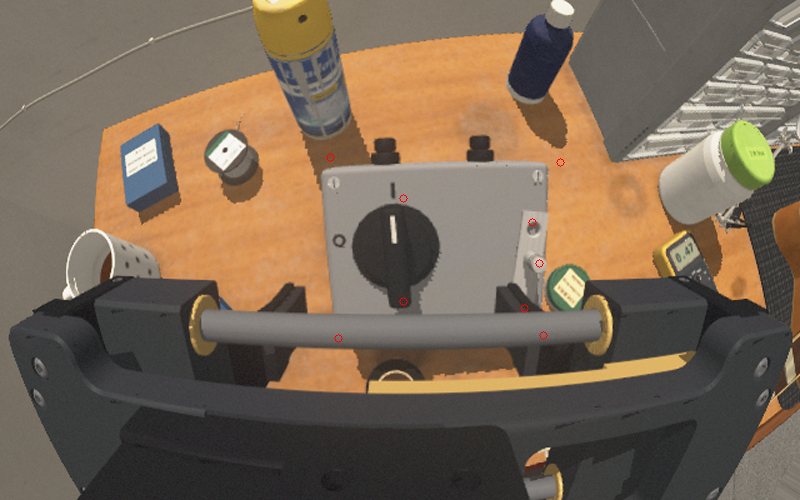

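```bash
cat > fit2.py <<'E'
exec(open("fit.py").read().split("best=")[0])
d["wrist"]=pickle.load(open("c1.pkl","rb"))
for c in("scene","side"):
    del obs[c]["white"]
pts.update(bu=(48,35,40),bl=(-24,35,40),UL=(75,90,0)); W.update(bu=1,bl=1,UL=.5)
obs["wrist"]={k:np.array(v)/1.25 for k,v in dict(bu=(394,208),bl=(399,305),hole=(533,227),stud=(533,257),UL=(324,167),UR=(548,161)).items()}
for sub in (["wrist"],["scene","side","wrist"]):
    O=obs; obs={k:O[k] for k in sub}
    r=least_squares(res,P0,loss='soft_l1'); print(sub,r.x,r.cost); print(np.round(res(r.x,True).reshape(-1,2),1).tolist()); obs=O
E
python3 fit2.py; sed -n 1,3p fit2.py >/dev/null
```

```text
['wrist'] [ 0.64503198 -0.02218513 -0.16250875] 18.280056358801364
[[0.4, -2.1], [-0.1, 2.4], [-6.2, -3.7], [1.1, 5.9], [-3.4, -0.5], [2.8, -0.2]]
['scene', 'side', 'wrist'] [ 0.64583258 -0.02325148 -0.16670019] 32.57836744545131
[[0.6, 0.1], [-0.4, -3.5], [-1.9, -0.8], [-2.3, -1.1], [-1.6, 0.8], [0.8, -1.0], [0.8, 0.4], [0.6, -2.7], [-1.0, -1.9], [-2.1, -0.9], [-2.9, -2.9], [-0.8, -4.7], [1.6, -3.4], [0.7, 1.1], [-5.3, -4.4], [1.8, 5.2], [-2.1, -1.8], [3.8, -0.7]]
```

Run:
```python
from h import *
c=pickle.load(open("c1.pkl","rb"))
im=c["pixels"][120:260,250:450]; s=4
im=cv2.resize(im,None,fx=s,fy=s,interpolation=cv2.INTER_CUBIC)
for x in range(250,450,10): cv2.line(im,((x-250)*s,0),((x-250)*s,6),(0,0,255),1); cv2.putText(im,str(x),((x-250)*s,16),0,.3,(0,0,255))
for y in range(120,260,10): cv2.line(im,(0,(y-120)*s),(6,(y-120)*s),(0,0,255),1); cv2.putText(im,str(y),(7,(y-120)*s+3),0,.3,(0,0,255))
cv2.imwrite("pics/w1c.png",im)
```

```text
(no output)
```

View pics/w1c.png

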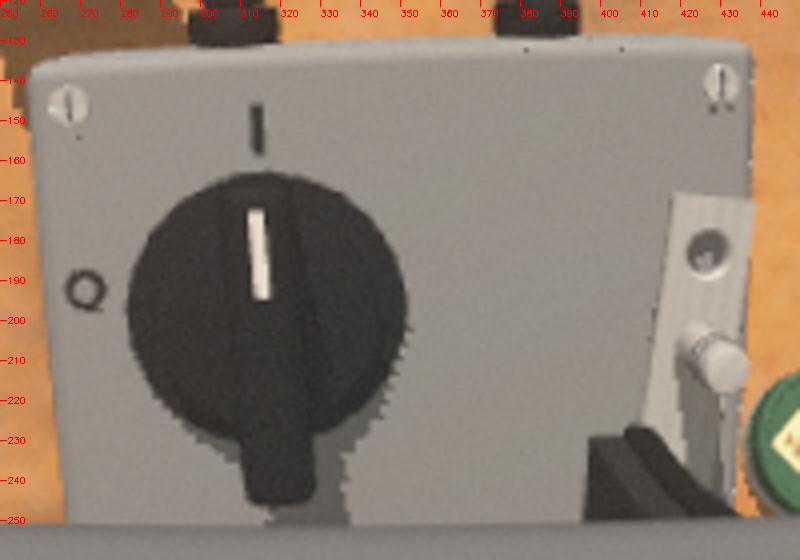

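```bash
sed -i 's/^obs\["wrist"\].*/pts.update(hole=(22,-66,6),boss=(12,35,12)); W.update(boss=.7)\nobs["wrist"]=dict(bl=(319.5,246),hole=(427,182.5),stud=(431,211.5),UL=(257,134),UR=(437,131),boss=(316.5,199))/' fit2.py; python3 fit2.py
```

```text
['wrist'] [ 0.64480261 -0.02341624 -0.16291001] 10.073912561406116
[[1.0, 0.4], [-5.7, 0.5], [-2.3, 0.0], [0.1, -1.0], [5.4, -2.3], [1.9, -0.4]]
['scene', 'side', 'wrist'] [ 0.6448744  -0.02495315 -0.16174662] 22.717621130389155
[[0.8, 1.0], [-2.4, -1.4], [-1.6, -0.0], [-2.4, -0.4], [-1.3, 1.7], [1.1, -0.4], [0.8, 1.0], [-1.4, -1.4], [-1.0, -1.4], [-2.4, -0.4], [-2.8, -2.2], [-0.7, -4.2], [2.7, -0.0], [-4.4, 0.0], [-0.8, -0.5], [1.6, -1.3], [6.6, -2.7], [3.5, -0.7]]
```

```bash
echo 'P1=[.6448,-.0238,-.1625]' >>h.py; python3 -c "
from h import *
delta(P1,12,35,35);delta(P1,12,35,80)"
```

```text
delta [ 0.019 -0.    -0.038] [-0.3   0.02 11.33] t 1.95 q [ 22.   9. -34.  33. -28.  29.] F [ 0.3  0.1 -0.1] 0.9995364253286535
delta [ 0.019 -0.    -0.038] [-0.3   0.11  6.83] t 1.95 q [ 22.   9. -34.  33. -28.  29.] F [ 0.3  0.1 -0.1] 0.9995364253286535
```

>>> arm_command(
  deltas=[
    [0.019,0,-0.038,-0.3,0,3,-1],
    [0.019,0,-0.038,-0.3,0,6,-0.5],
    [0.019,0,-0.038,-0.3,0,8.5,-0.3],
    [0.019,0,-0.038,-0.3,0,10,-0.2],
    [0.019,0,-0.038,-0.3,0,11.3,0],
    [0.019,0,-0.038,-0.3,0,11.3,0.2],
    [0.019,0,-0.038,-0.3,0,11.3,0.3],
  ],
)

```text
time_s: 2.53
tcp_pos: [0.6461, 0.0121, 0.1394]
ee_rot: [[0.882, -0.163, 0.443], [-0.145, -0.987, -0.075], [0.449, 0.002, -0.893]]
wrist_force: [1.0, 0.4, -0.3]
gripper_width: 0.63
gripper_force: 0.0
```

Run:
```python
from h import *
from station import capture
delta(P1,12,35,35)
c=capture("wrist"); c["fish"]=1; s=capture("side")["pixels"]
o=np.zeros((520,800,3),np.uint8)
a=cv2.resize(c["pixels"][110:310,190:390],(400,400)); b=cv2.resize(s[110:260,290:440],(400,400))
o[:400,:400]=a;o[:400,400:]=b; cv2.imwrite("pics/g1.png",o[:400])
```

```text
delta [ 0.002  0.005 -0.   ] [-0.18  0.07  0.21] t 2.5333 q [ 10.  19. -42.  70.  -9.   3.] F [ 1.   0.4 -0.3] 0.6299954064701463
```

View pics/g1.png

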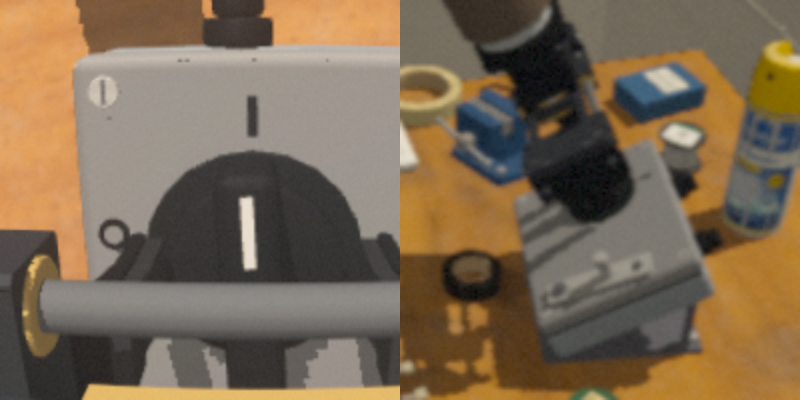

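>>> arm_command(
  deltas=[
    [0,0,0,-0.2,0,0,0.6],
    [0,0,0,-0.2,0,0,1],
    [0,0,0,-0.2,0,0,1],
    [0,0,0,-0.2,0,0,1],
    [0,0,0,-0.2,0,0,1],
    [0,0,0,-0.2,0,0,1],
  ],
)

```text
time_s: 3.13
tcp_pos: [0.6451, 0.0144, 0.1401]
ee_rot: [[0.882, -0.159, 0.444], [-0.14, -0.987, -0.074], [0.45, 0.003, -0.893]]
wrist_force: [-0.8, 7.2, 1.6]
gripper_width: 0.184
gripper_force: 30.0
```

```bash
python3 -c "
from h import *
delta(P1,12,35,35);from station import sense;print(sense()['gripper_force'],sense()['joints'])"
```

```text
delta [0.001 0.004 0.004] [-0.09  0.27  0.34] t 3.1333 q [ 10.  19. -43.  70.  -9.   3.] F [-0.8  7.2  1.6] 0.18383262285608787
29.969632923603058 [  9.95249639  18.80813333 -42.62295391  70.08868712  -9.13607939
   3.04786411]
```

>>> arm_command(
  deltas=[
    [0,-0.04,0,0,-0.2,0,1],
    [0,-0.08,0,0,-0.2,0,1],
    [0,-0.1,0,0,-0.2,0,1],
    [0,-0.1,0,0,-0.2,0,1],
  ],
)

```text
time_s: 3.47
tcp_pos: [0.6485, 0.0152, 0.1414]
ee_rot: [[0.918, -0.158, 0.365], [-0.145, -0.987, -0.063], [0.37, 0.005, -0.929]]
wrist_force: [36.5, -49.1, 3.1]
gripper_width: 0.18
gripper_force: 30.0
```

```bash
python3 -c "
from h import *
delta(P1,12,35,35);from station import sense;print(sense()['gripper_force'],sense()['joints'])"
```

```text
delta [0.003 0.092 0.005] [-0.41  0.4   0.35] t 3.4667 q [ 19.  21. -30.  28. -22.  38.] F [ 36.5 -49.1   3.1] 0.1800490021853811
30.00980924698524 [ 18.56323236  20.92279547 -29.84072462  27.65977597 -22.25562172
  38.22887888]
```

>>> arm_command(
  deltas=[
    [0,0,0,0.2,0.2,0,1],
    [0,0,0,0.2,0.2,0,1],
  ],
)

```text
time_s: 3.63
tcp_pos: [0.6491, 0.0136, 0.1419]
ee_rot: [[0.917, -0.162, 0.365], [-0.15, -0.987, -0.062], [0.37, 0.002, -0.929]]
wrist_force: [-8.7, 17.0, 2.4]
gripper_width: 0.184
gripper_force: 30.0
```

```bash
python3 -c "
from h import *
delta(P1,12,35,35);from station import sense;s=sense();print(s['ee_rot'].T@s['wrist_force'],s['joints'],s['tcp_pos'])"
```

```text
delta [0.002 0.092 0.001] [-0.51  0.26  0.36] t 3.6333 q [ 18.  21. -30.  27. -22.  39.] F [-8.7 17.   2.4] 0.18352296742871343
[ -9.6412765  -15.39056896  -6.50248448] [ 18.40407982  20.93471397 -29.62797989  27.24274828 -22.3302615
  38.54632126] [0.64911312 0.01355851 0.14186498]
```

>>> arm_command(
  deltas=[
    [0,0,0,0,-0.1,0,0.3],
    [0,0,0,-0.3,-0.1,0.2,0.3],
    [0,0,0,-0.5,-0.1,0.2,0.4],
    [0,0,0,-0.5,-0.1,0.2,0.7],
    [0,0,0,-0.5,-0.1,0.2,1],
    [0,0,0,-0.5,-0.1,0.2,1],
    [0,0,0,-0.5,-0.1,0.2,1],
  ],
)

```text
time_s: 4.22
tcp_pos: [0.6451, 0.0141, 0.1374]
ee_rot: [[0.917, -0.161, 0.365], [-0.149, -0.987, -0.062], [0.37, 0.003, -0.929]]
wrist_force: [-6.6, 17.6, -0.8]
gripper_width: 0.185
gripper_force: 30.0
```

```bash
python3 -c "
from h import *
delta(P1,12,35,35);from station import sense;s=sense();print(s['ee_rot'].T@s['wrist_force'],s['joints'],s['tcp_pos'])"
```

```text
delta [0.002 0.092 0.002] [0.03 0.25 0.1 ] t 4.2167 q [ 18.  21. -31.  29. -21.  37.] F [-6.6 17.6 -0.8] 0.1848162261385602
[ -8.92214078 -16.34214566  -2.75047678] [ 18.40301989  20.89094065 -30.88419973  28.70357285 -21.27220325
  37.03552105] [0.64513417 0.01413949 0.13744984]
```

>>> arm_command(
  deltas=[
    [-0.009,0,-0.1,0,-0.1,0,1],
    [-0.018,0,-0.2,0,-0.1,0,1],
    [-0.028,0,-0.3,0,-0.1,0,1],
    [-0.037,0,-0.4,0,-0.1,0,1],
    [-0.046,0,-0.5,0,-0.1,0,1],
    [-0.055,0,-0.6,0,-0.1,0,1],
    [-0.06,0,-0.65,0,-0.1,0,1],
    [-0.06,0,-0.65,0,-0.1,0,1],
  ],
)

```text
time_s: 4.88
tcp_pos: [0.6451, 0.0146, 0.1374]
ee_rot: [[0.834, 0.408, 0.372], [0.479, -0.87, -0.12], [0.274, 0.278, -0.921]]
wrist_force: [-6.6, 13.9, 0.2]
gripper_width: 0.181
gripper_force: 30.0
```

```bash
python3 -c "
from h import *
delta(P1,12,37.4,35);delta(P1,12,37.4,35,1.4);from station import sense;s=sense();print(s['ee_rot'].T@s['wrist_force'],s['joints'],s['tcp_pos'])"
```

```text
delta [0.032 0.09  0.656] [0.01 0.06 0.1 ] t 4.8833 q [ 18.  21. -34.  41. -21.  63.] F [-6.6 13.9  0.2] 0.1809511112106595
delta [-0.034  0.09  -0.743] [0.01 0.06 0.1 ] t 4.8833 q [ 18.  21. -34.  41. -21.  63.] F [-6.6 13.9  0.2] 0.1809511112106595
[  1.19058753 -14.75450837  -4.32163826] [ 18.13163663  20.76389231 -34.45130858  40.84579975 -20.56155007
  62.60753449] [0.64506423 0.01455233 0.13738564]
```

>>> arm_command(
  deltas=[
    [-0.009,0,-0.1,0,0,0,1],
    [-0.018,0,-0.2,0,0,0,1],
    [-0.028,0,-0.3,0,0,0,1],
    [-0.037,0,-0.4,0,0,0,1],
    [-0.046,0,-0.5,0,0,0,1],
    [-0.055,0,-0.6,0,0,0,1],
    [-0.064,0,-0.7,0,0,0,1],
    [-0.069,0,-0.75,0,0,0,1],
  ],
)

```text
time_s: 5.55
tcp_pos: [0.6449, 0.0148, 0.1373]
ee_rot: [[0.339, 0.844, 0.416], [0.941, -0.298, -0.161], [-0.012, 0.446, -0.895]]
wrist_force: [-4.7, 9.5, 0.1]
gripper_width: 0.183
gripper_force: 30.0
```

```bash
python3 -c "
from h import *
delta(P1,12,37.4,35,1.4);from station import sense;s=sense();print(s['ee_rot'].T@s['wrist_force'],s['ee_rot'].T@s['moment'],s['joints'],s['tcp_pos'])"
```

```text
delta [-0.002  0.093  0.012] [-0.05  0.07  0.11] t 5.55 q [ 14.  20. -41.  65. -16.  85.] F [-4.7  9.5  0.1] 0.18347892239451483
[ 7.35043064 -6.80864234 -3.54420253] [2.57611233 2.71438788 0.20663817] [ 13.9253232   19.87541574 -40.88897191  65.12215669 -16.38754534
  85.15939433] [0.64487097 0.01482629 0.13726729]
```

>>> arm_command(
  deltas=[
    [0,0,-0.04,0,0,0,1],
    [0,0,-0.04,0,0,0,1],
    [0,0,-0.04,0,0,0,0.5],
    [0,0,-0.02,0,0,0,0.2],
    [0,0,0,0,0,0,0.2],
    [0,0,0,0,0,-2,0.2],
    [0,0,0,0,0,-5,0.2],
    [0,0,0,0,0,-8,0.2],
  ],
)

```text
time_s: 6.22
tcp_pos: [0.6104, 0.0234, 0.2086]
ee_rot: [[0.352, 0.842, 0.409], [0.936, -0.309, -0.171], [-0.018, 0.443, -0.896]]
wrist_force: [1.5, -1.1, 0.8]
gripper_width: 0.392
gripper_force: 0.0
```

Run:
```python
from h import *
from station import capture
a=.06
print("stud",-45+45*np.cos(a),-66-45*np.sin(a))
delta(P1,0,-68.7,80,0)
c=capture("wrist"); c["fish"]=1; s=capture("side")["pixels"]
pickle.dump(c,open("c2.pkl","wb"))
o=np.zeros((500,800,3),np.uint8)
o[:,:500]=cv2.resize(c["pixels"][70:310,200:440],(500,500)); o[:300,500:]=cv2.resize(s[110:260,290:440],(300,300))
cv2.imwrite("pics/g2.png",o)
```

```text
stud -0.0809757029158149 -68.698380291575
delta [0.069 0.091 1.401] [-10.59   0.65   4.69] t 6.2167 q [ 22.  13. -36.  41. -29. 103.] F [ 1.5 -1.1  0.8] 0.39178332768604945
```

View pics/g2.png

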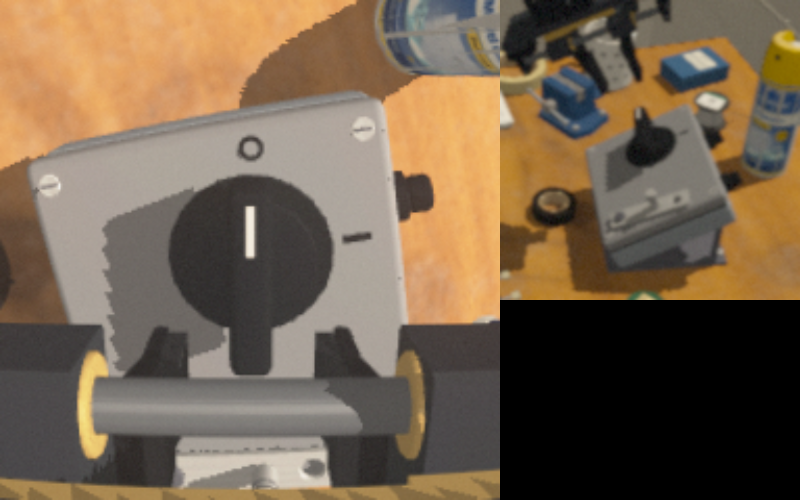

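```bash
cat >> h.py <<'E'
def delta2(p,u,v,n,a,tilt=18):
    "as delta, tool z tilted only `tilt` degrees from vertical"
    from station import sense
    s=sense();E=s["ee_rot"];P,T=target(p,u,v,n,a)
    T=R.from_rotvec(np.radians(27-tilt)*(R.from_euler('z',p[2]).apply(V))).apply(T.T).T
    print("delta",np.round(R.from_matrix(E.T@T).as_rotvec(),3),np.round(E.T@(P-s["tcp_pos"])*100,2),"t",s["time_s"],"q",np.round(s["joints"]),"F",np.round(E.T@s["wrist_force"],1),s["gripper_width"],"zaxis",T[:,2].round(2))
E
python3 -c "
from h import *
delta2(P1,0,-68.7,80,-.06)"
```

```text
delta [ 0.181 -0.061  1.45 ] [-10.97   0.18   5.09] t 6.3167 q [ 22.  12. -35.  41. -28. 103.] F [ 0.9  1.2 -0.8] 0.40005928301572535 zaxis [ 0.3  -0.05 -0.95]
```

>>> arm_command(
  deltas=[
    [0.015,-0.005,0.11,-2,0,0,0.2],
    [0.03,-0.01,0.22,-4,0,0,0.2],
    [0.04,-0.015,0.33,-6,0,1,0.2],
    [0.055,-0.02,0.44,-8,0.1,2,0.2],
    [0.07,-0.025,0.55,-10,0.2,3,0.2],
    [0.082,-0.028,0.66,-11,0.2,4,0.2],
    [0.096,-0.032,0.77,-11,0.2,5,0.2],
    [0.11,-0.037,0.88,-11,0.2,5,0.2],
  ],
)

```text
time_s: 6.98
tcp_pos: [0.5943, -0.0901, 0.1646]
ee_rot: [[0.904, 0.288, 0.316], [0.34, -0.932, -0.124], [0.259, 0.22, -0.941]]
wrist_force: [0.1, -1.1, 0.5]
gripper_width: 0.4
gripper_force: 0.0
```

```bash
python3 -c "
from h import *
delta2(P1,0,-68.7,80,-.06)"
```

```text
delta [ 0.076 -0.009  0.563] [ 0.64 -0.16 -0.57] t 6.9833 q [ 11.  16. -32.  23. -27.  79.] F [-0.2  1.2 -0.3] 0.3996323342991577 zaxis [ 0.3  -0.05 -0.95]
```

>>> arm_command(
  deltas=[
    [0.015,0,0.11,0.3,-0.1,-0.3,0.2],
    [0.03,0,0.22,0.6,-0.2,-0.6,0.2],
    [0.045,0,0.33,0.6,-0.2,-0.6,0.2],
    [0.06,0,0.44,0.6,-0.2,-0.6,0.2],
    [0.075,-0.01,0.55,0.6,-0.2,-0.6,0.2],
    [0.076,-0.01,0.56,0.6,-0.2,-0.6,0.2],
  ],
)

```text
time_s: 7.48
tcp_pos: [0.5987, -0.0842, 0.1739]
ee_rot: [[0.928, -0.211, 0.308], [-0.206, -0.977, -0.049], [0.312, -0.018, -0.95]]
wrist_force: [0.2, -0.4, 0.9]
gripper_width: 0.401
gripper_force: 0.0
```

Run:
```python
from h import *
from station import capture
delta2(P1,0,-68.7,80,-.06);delta2(P1,0,-68.7,29,-.06)
c=capture("wrist"); c["fish"]=1; 
pickle.dump(c,open("c3.pkl","wb"))
for q in [(0,-68.7,30),(0,-68.7,6),(-45,-66,7),(22,-69.5,6)]: print(q,proj(c,world(P1,pan(*q))).round(1))
im=cv2.resize(c["pixels"][100:300,200:440],None,fx=3,fy=3,interpolation=cv2.INTER_CUBIC)
for q in [(0,-68.7,30),(0,-68.7,6),(22,-69.5,6)]: 
    x=(proj(c,world(P1,pan(*q)))-[200,100])*3; cv2.circle(im,tuple(int(t) for t in x),3,(0,0,255),1)
cv2.imwrite("pics/h1.png",im)
```

```text
delta [-0.002 -0.003  0.007] [-0.13  0.17  0.22] t 7.4833 q [ 10.  16. -26.  11. -32.  59.] F [ 0.6  0.3 -0.8] 0.40092151071416127 zaxis [ 0.3  -0.05 -0.95]
delta [-0.002 -0.003  0.007] [0.65 0.14 5.26] t 7.4833 q [ 10.  16. -26.  11. -32.  59.] F [ 0.6  0.3 -0.8] 0.40092151071416127 zaxis [ 0.3  -0.05 -0.95]
(0, -68.7, 30) [321.6 216.6]
(0, -68.7, 6) [321.2 201.9]
(-45, -66, 7) [320.7 254.7]
(22, -69.5, 6) [320.8 173.1]
```

View pics/h1.png

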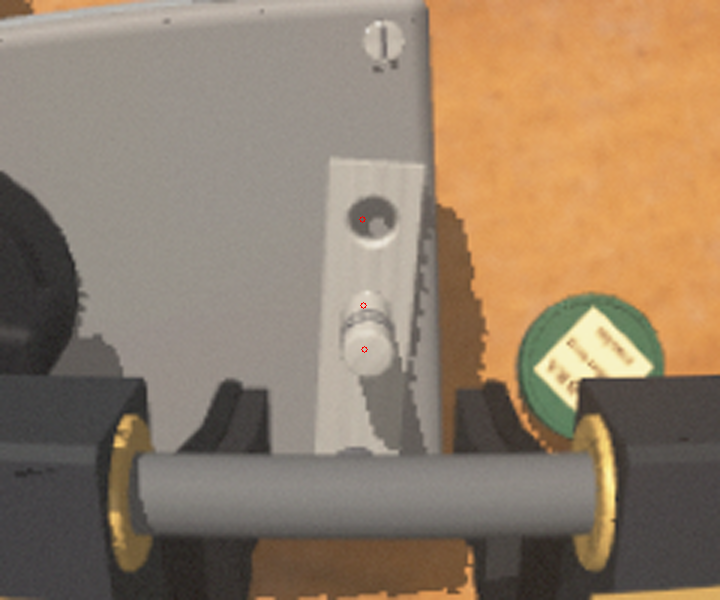

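>>> arm_command(
  deltas=[
    [0,0,0,0.2,0.2,1.5,0.2],
    [0,0,0,0.4,0.2,3,0.2],
    [0,0,0,0.6,0.2,4.3,0.2],
    [0,0,0,0.65,0.2,5.2,0.2],
    [0,0,0,0.65,0.2,5.2,0.4],
    [0,0,0,0.65,0.2,5.2,0.7],
    [0,0,0,0.65,0.2,5.2,1],
    [0,0,0,0.65,0.2,5.2,1],
  ],
)

```text
time_s: 8.2
tcp_pos: [0.6205, -0.0887, 0.1276]
ee_rot: [[0.928, -0.205, 0.31], [-0.2, -0.979, -0.048], [0.313, -0.017, -0.949]]
wrist_force: [-0.3, -0.4, -0.7]
gripper_width: 0.179
gripper_force: 0.0
```

>>> arm_command(
  deltas=[
    [0,0,0,0,0,0,1],
    [0,0,0,0,0,0,1],
  ],
)

```text
time_s: 8.37
tcp_pos: [0.6205, -0.0888, 0.1276]
ee_rot: [[0.928, -0.205, 0.31], [-0.2, -0.979, -0.048], [0.314, -0.017, -0.949]]
wrist_force: [-0.7, -1.2, 0.8]
gripper_width: 0.129
gripper_force: 30.0
```

Run:
```python
from h import *
delta2(P1,0,-68.7,29,-.06)
for a in (.06,.3,.5,.7,.9,1.1,1.3,1.5,1.57): delta2(P1,-45+45*np.cos(a),-66-45*np.sin(a),29,-a)
```

```text
delta [-0.003 -0.005  0.013] [-0.03  0.06  0.18] t 8.3667 q [  9.  21. -27.  13. -26.  58.] F [-0.2  1.3 -0.9] 0.12894773395453746 zaxis [ 0.3  -0.05 -0.95]
delta [-0.003 -0.005  0.013] [-0.03  0.07  0.18] t 8.3667 q [  9.  21. -27.  13. -26.  58.] F [-0.2  1.3 -0.9] 0.12894773395453746 zaxis [ 0.3  -0.05 -0.95]
delta [-0.003 -0.005  0.253] [-0.17  1.13  0.21] t 8.3667 q [  9.  21. -27.  13. -26.  58.] F [-0.2  1.3 -0.9] 0.12894773395453746 zaxis [ 0.3  -0.05 -0.95]
delta [-0.004 -0.004  0.453] [-0.48  1.98  0.26] t 8.3667 q [  9.  21. -27.  13. -26.  58.] F [-0.2  1.3 -0.9] 0.12894773395453746 zaxis [ 0.3  -0.05 -0.95]
delta [-0.004 -0.004  0.652] [-0.95  2.74  0.33] t 8.3667 q [  9.  21. -27.  13. -26.  58.] F [-0.2  1.3 -0.9] 0.12894773395453746 zaxis [ 0.3  -0.05 -0.95]
delta [-0.005 -0.004  0.852] [-1.55  3.4   0.43] t 8.3667 q [  9.  21. -27.  13. -26.  58.] F [-0.2  1.3 -0.9] 0.12894773395453746 zaxis [ 0.3  -0.05 -0.95]
delta [-0.005 -0.003  1.052] [-2.28  3.92  0.54] t 8.3667 q [  9.  21. -27.  13. -26.  58.] F [-0.2  1.3 -0.9] 0.12894773395453746 zaxis [ 0.3  -0.05 -0.95]
delta [-0.006 -0.003  1.252] [-3.09  4.28  0.67] t 8.3667 q [  9.  21. -27.  13. -26.  58.] F [-0.2  1.3 -0.9] 0.12894773395453746 zaxis [ 0.3  -0.05 -0.95]
delta [-0.006 -0.002  1.452] [-3.95  4.48  0.8 ] t 8.3667 q [  9.  21. -27.  13. -26.  58.] F [-0.2  1.3 -0.9] 0.12894773395453746 zaxis [ 0.3  -0.05 -0.95]
delta [-0.006 -0.002  1.522] [-4.26  4.5   0.85] t 8.3667 q [  9.  21. -27.  13. -26.  58.] F [-0.2  1.3 -0.9] 0.12894773395453746 zaxis [ 0.3  -0.05 -0.95]
```

>>> arm_command(
  deltas=[
    [0,0,0.1,0,0.45,0,1],
    [0,0,0.2,-0.1,0.9,0,1],
    [0,0,0.3,-0.22,1.3,0.05,1],
    [0,0,0.4,-0.38,1.7,0.07,1],
    [0,0,0.5,-0.55,2.1,0.1,1],
    [0,0,0.6,-0.8,2.5,0.13,1],
    [0,0,0.64,-0.92,2.7,0.15,1],
    [0,0,0.64,-0.92,2.7,0.15,1],
  ],
)

```text
time_s: 9.03
tcp_pos: [0.6056, -0.113, 0.1221]
ee_rot: [[0.621, -0.721, 0.308], [-0.747, -0.663, -0.048], [0.239, -0.201, -0.95]]
wrist_force: [-5.4, 3.5, 1.4]
gripper_width: 0.127
gripper_force: 30.9
```

Run:
```python
from h import *
for a in (.7,.9,1.1,1.3,1.5,1.6): delta2(P1,-45+45*np.cos(a),-66-45*np.sin(a),29,-a)
```

```text
delta [-0.004 -0.001  0.01 ] [ 0.14 -0.03  0.16] t 9.0333 q [  6.  21. -28.  11. -24.  25.] F [-5.6  1.3 -3.2] 0.12720806442055402 zaxis [ 0.3  -0.05 -0.95]
delta [-0.004 -0.     0.21 ] [0.04 0.86 0.25] t 9.0333 q [  6.  21. -28.  11. -24.  25.] F [-5.6  1.3 -3.2] 0.12720806442055402 zaxis [ 0.3  -0.05 -0.95]
delta [-0.004  0.     0.41 ] [-0.22  1.71  0.37] t 9.0333 q [  6.  21. -28.  11. -24.  25.] F [-5.6  1.3 -3.2] 0.12720806442055402 zaxis [ 0.3  -0.05 -0.95]
delta [-0.004  0.001  0.61 ] [-0.66  2.48  0.5 ] t 9.0333 q [  6.  21. -28.  11. -24.  25.] F [-5.6  1.3 -3.2] 0.12720806442055402 zaxis [ 0.3  -0.05 -0.95]
delta [-0.004  0.001  0.81 ] [-1.23  3.16  0.63] t 9.0333 q [  6.  21. -28.  11. -24.  25.] F [-5.6  1.3 -3.2] 0.12720806442055402 zaxis [ 0.3  -0.05 -0.95]
delta [-0.004  0.001  0.91 ] [-1.57  3.45  0.7 ] t 9.0333 q [  6.  21. -28.  11. -24.  25.] F [-5.6  1.3 -3.2] 0.12720806442055402 zaxis [ 0.3  -0.05 -0.95]
```

>>> arm_command(
  deltas=[
    [0,0,0.1,0.05,0.45,0,1],
    [0,0,0.21,0,0.87,0.1,1],
    [0,0,0.31,-0.1,1.3,0.15,1],
    [0,0,0.41,-0.25,1.72,0.2,1],
    [0,0,0.51,-0.45,2.1,0.27,1],
    [0,0,0.61,-0.7,2.5,0.33,1],
    [0,0,0.71,-0.98,2.83,0.4,1],
    [0,0,0.81,-1.27,3.15,0.47,1],
  ],
)

```text
time_s: 9.7
tcp_pos: [0.5781, -0.1232, 0.1088]
ee_rot: [[-0.094, -0.945, 0.312], [-0.995, 0.084, -0.046], [0.018, -0.315, -0.949]]
wrist_force: [-0.0, 7.0, 0.3]
gripper_width: 0.138
gripper_force: 30.8
```

Run:
```python
from h import *
for a in (1.5,1.57,1.65): delta2(P1,-45+45*np.cos(a),-66-45*np.sin(a),29,-a)
```

```text
delta [-0.007  0.004 -0.001] [0.19 0.14 0.16] t 9.7 q [  5.  20. -33.  13. -20. -22.] F [-7.   0.5 -0.6] 0.13753872662258976 zaxis [ 0.3  -0.05 -0.95]
delta [-0.007  0.005  0.069] [0.18 0.45 0.21] t 9.7 q [  5.  20. -33.  13. -20. -22.] F [-7.   0.5 -0.6] 0.13753872662258976 zaxis [ 0.3  -0.05 -0.95]
delta [-0.007  0.005  0.149] [0.15 0.81 0.26] t 9.7 q [  5.  20. -33.  13. -20. -22.] F [-7.   0.5 -0.6] 0.13753872662258976 zaxis [ 0.3  -0.05 -0.95]
```

Nudge on to the end stop, then release and withdraw.

>>> arm_command(
  deltas=[
    [0,0,0.04,0,0.2,0,1],
    [0,0,0.07,0,0.4,0.05,1],
    [0,0,0.07,0,0.5,0.05,1],
    [0,0,0.07,0,0.5,0.05,1],
    [0,0,0.07,0,0.5,0.05,1],
  ],
)

```text
time_s: 10.12
tcp_pos: [0.5752, -0.1229, 0.1074]
ee_rot: [[-0.155, -0.936, 0.315], [-0.988, 0.148, -0.046], [-0.004, -0.318, -0.948]]
wrist_force: [1.8, 6.5, -1.5]
gripper_width: 0.136
gripper_force: 30.7
```

>>> arm_command(
  deltas=[
    [0,0,0,0,0,0,0.6],
    [0,0,0,0,0,0,0.3],
    [0,0,0,0,0,0,0.3],
    [0,0,0,0,0,-2,0.3],
    [0,0,0,0,0,-5,0.3],
    [0,0,0,0,0,-9,0.3],
    [0,0,0,0,0,-12,0.3],
    [0,0,0,0,0,-12,0.3],
  ],
)

```text
time_s: 10.78
tcp_pos: [0.5377, -0.119, 0.2274]
ee_rot: [[-0.157, -0.934, 0.321], [-0.988, 0.15, -0.048], [-0.003, -0.324, -0.946]]
wrist_force: [0.5, 0.7, 0.7]
gripper_width: 0.347
gripper_force: 0.0
```

Run:
```python
from h import *
from station import capture
delta2(P1,-45,-111,29,-1.57)
c=capture("wrist"); s=capture("scene")["pixels"]
o=np.zeros((400,800,3),np.uint8)
o[:,:400]=cv2.resize(c["pixels"][80:320,200:440],(400,400)); o[:,400:]=cv2.resize(s[100:270,290:460],(400,400))
cv2.imwrite("pics/e.png",o)
```

```text
delta [-0.016  0.004  0.002] [ 0.02  0.46 12.74] t 10.7833 q [  7.   7. -28.   8. -37. -22.] F [-0.7 -0.6 -0.5] 0.34666226448832654 zaxis [ 0.3  -0.05 -0.95]
```

View pics/e.png

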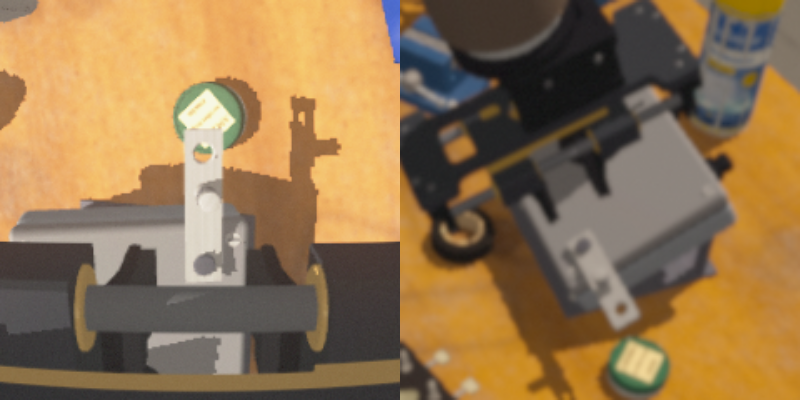

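```bash
python3 -c "
from station import finish_job
print(finish_job())"
```

```text
the job is handed in; nothing more can be done
None
```

The handle was turned to off first, then the hasp was swung out to about its end stop with the handle left alone. The gripper is withdrawn clear, I saw no bystander pushed, and the job was handed in at about 11 s; no verdict came back.

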